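# Box a finished bauble and tuck the carton lid shut

### The arm

A 6-joint arm with a two-finger parallel gripper is mounted at the origin on a cart in front of the work surface, level with it; the furniture and walls round the work are solid. World frame = base frame: x ahead of the robot, y to its left, z up, the work surface at z = 0. Lengths are in m, angles in rad, forces in N, time in s.
With the tool pointing down it reaches from about 0.275 to 1 m from the base axis. Payload 8.4 kg.
Tool frame: the origin (TCP) lies on the centre line of the jaws, within the pads' length; the fingertips stand 8 mm ahead of it and the grasp point (between the pads) lies 11 mm behind it; z points along the fingers, y is the line along which they close (so a half turn about z gives the same grasp; the last joint's range is limited). The gripper opens to 85 mm and grips with 20 to 120 N. Pads are 22 mm wide; open, the fingers measure 114 mm over their backs; the gripper's body (76 mm by 85 mm) begins 54 mm behind the grasp point. The pads swing forward as they close: fully open they stand 13 mm farther back than shut.
Start: joints at [-1.314, 0.353, 1.633, -0, 1.155, -0.002], TCP at [0.16, -0.604, 0.239] pointing down, gripper open.
Joint ranges: [-2.63, 2.63], [-0.92, 2.1], [0.06, 2.66], [-1.3, 4.44], [0, 2.69], [-3.02, 3.02]. Speed limits (rad/s): [2.22, 2.22, 2.79, 3.14, 3.14, 3.14].

### API

Orientations are given as a unit quaternion [x, y, z, w].
In Python, from plant import sense, get_image, hand_in gives the robot as it stands.
- The arm moves only by the shell command python3 -m inch 'ROWS' [FORCE]. ROWS is JSON, a list of rows, each an object of numbers: "gripper": the finger opening in m, from 0 to 0.0854; "dx", "dy", "dz": the shift along the tool's x, y, z in m; "yaw": the turn about the tool's z in rad. A call has 1 to 12 rows; each row is the pose to reach, as a shift and turn from the pose commanded when the call began, along the tool's axes at that moment; what a row does not reach only later rows make up. A row lasts 1/12 s, in which the tool goes at most 41.7 mm and 7.16 degrees, less where a joint would pass 70% of its speed; a pose out of reach is approached as far as the arm can. A call with a gripper value outside its range is refused whole. The fingers move at their own pace and stop on an object; FORCE is the grip in N (left out, the last holds). Time passes only in rows, so rows that repeat a pose let the fingers close. It gives the time, the measured TCP pose, the force, the opening and the grip force at its end, in the units of the state.
- sense(): the state, without advancing time (a new reading comes with each control period).
- get_image(name): name is "side" or "top" or "wrist"; returns a dict with "img" (400x640x3 uint8, blue, green, red), "range_z" (400x640 float32, m along the optical axis (not along the pixel's ray), 0 where there is no reading), "fx", "fy", "cx", "cy" (pixels), "R" (3x3) and "t" (3): a world point X has camera coordinates R X + t. Camera axes: x right, y down, z forward; pixel columns grow to the right and rows downward; lengths in m; the calibration is good to about 2 mm. The wrist camera is an equidistant fisheye: a pixel r from the principal point sees the ray r / f radians off the axis. A picture is of the moment at which its call begins.
- hand_in(): hands the job in; it is judged then, once.
The state is a dict: "clock": time; "joint_positions": joint angles; "qd": joint speeds; "effort": joint torques, N m; "tool_pos": TCP position; "eef_rot": TCP orientation; "contact_force": force on the tool from outside, world axes, zero at the start; "moment": the same for the moment, N m; "opening": finger opening in m; "finger_force": force on a finger pad.
Only numpy, scipy, OpenCV 4.12 (cv2) and the standard library are available. Lean on these libraries where they do the work, as an engineer would, in place of code of your own. Each camera call takes 0.05 s, during which the arm holds its last target. There are 200 camera calls.

### The job

Lay the wooden-looking bauble from its rest into the open gift carton, its ball in the wide notches at the hinge end and its stem down in the narrow notch at the front. Then swing the carton's lid fully shut with its front tab folded down and tucked inside, behind the front wall. Leave the bauble lying properly in its notches and do not shift the mug, the red-lidded jar or the roll of tape.

Things in the scene. Friction and masses are not known exactly. Their poses are not given: they have to be found in the camera images.
- bauble: Bauble with pale swirled wood-like pattern on a straight stem, 145 mm long, about 25 g. Ball 56 mm in diameter; stem 8 mm thick. Origin: centre of the stem's free end (foot); z runs along the stem to the ball, whose centre is 117 mm along z; stem bare from 0 to 89 mm. Nearly all weight is in the ball, so the stem may stay tilted. It starts lying level on a rest, its axis 45 mm above the bench.
- ball (a point): Centre of the bauble's ball.
- rest: Fixed wooden rest, 150 x 74 mm; the bauble starts on it, along its x axis. Origin: centre of its underside; z up. Three cards across y, 6 mm thick: at x = -52 mm one 53 mm high with a 16 mm wide slot for the stem (slot floor 40 mm up); at x = +31 and +59 mm two 25 mm high with 34 mm wide notches for the ball.
- carton: Red gift carton, fixed, open-topped: outside 186 (x) x 142 (y) x 90 mm high, walls and floor 4 mm. Origin: centre of its underside; x points from the front wall (near the robot) to the hinge, z up. Inside is a white insert with the same three slotted cards at the same x and heights as the rest. The bauble lies in it along x: foot at x = -72 mm, ball at +45 mm, axis 45 mm up.
- cradle (a point): Where the ball's centre lies when the bauble is seated in the carton: x = +45 mm, y = 0, z = 45 mm of the carton.
- front_rim (a point): Middle of the top edge of the carton's front wall (wall 4 mm thick, this point in mid thickness; inner face 2 mm further along the carton's x).
- lid_hinge (a point): Middle of the lid's hinge line, along the carton's y, at x = +90 mm, z = 90 mm of the carton.
- carton_lid (a joint): Lid angle, rad: 0 shut (level on the carton), pi/2 upright, up to 2.35 leaning back. Red panel 174 mm from hinge to crease, 142 mm wide, 3 mm thick, yellow stripe outside. Its stiff hinge holds it where it is left; about 0.6 N at its edge moves it.
- crease (a point): Middle of the crease at the lid's free edge, 174 mm from the hinge, on which the tab turns.
- carton_tab (a joint): Tab angle, rad: 0 flat in line with the lid, pi/2 folded square towards the inside, at most 1.8. Tab 30 mm long, 118 mm wide (100 at its end), 3 mm thick; stays as folded, about 0.5 N on its edge folds it. With the lid shut the crease lies 5 mm inside the front wall's inner face; folded less than about 1.5 beforehand, the tab catches on the front wall.
- tab_edge (a point): Middle of the tab's free edge, 30 mm from the crease.
- mug: Blue-grey mug, 82 mm across, 91 mm high, bystander. Origin: centre of its underside.
- red_lid_jar: Small glitter jar with a red screw lid, 49 mm across, 65 mm high, standing alone to the left behind the carton; bystander. Origin: centre of its underside.
- tape: Roll of masking tape lying flat, 104 mm across, 25 mm high, right of the carton's back; bystander. Origin: centre of its underside.

How it is judged:
By the outcome, as a careful person would: the job done as asked, in the order asked, and still so for the second after the job is handed in, with the robot touching nothing.
It also fails if it takes over 72 s, if anything falls off the work surface, if the arm or the gripper's body presses on something with over 40 N, if the wrist force passes 120 N, or if a joint passes its speed limit or range.

## Working session

There is one attempt and no reset: what is moved stays moved. The work goes in short steps, Python scripts to look and compute and a shell command to move; the robot and the scene stay as the last step left them, time stands still between calls to the robot, and variables do not carry over. Pictures are saved under pics/ and viewed, at most 10 in all, crops included, and the job is handed in when it is done.

```bash
ls; mkdir -p pics
python3 - <<'E'
from plant import *
import cv2,numpy as np,pickle
s=sense();print(s)
d={n:get_image(n) for n in("side","top","wrist")}
pickle.dump(d,open('d0.pkl','wb'))
for n in d:
    print(n,[d[n][k] for k in("fx","fy","cx","cy")],np.round(d[n]["R"],3).tolist(),np.round(d[n]["t"],3))
cv2.imwrite('pics/top0.png',d["top"]["img"]);cv2.imwrite('pics/side0.png',d["side"]["img"])
E
```

```text
pics
{'clock': 0.0, 'joint_positions': array([-1.31438007e+00,  3.53617427e-01,  1.63415214e+00, -1.07625571e-06,
        1.15523943e+00, -2.40617952e-03]), 'qd': array([-0.00144945,  0.00033059, -0.00037664, -0.00026816, -0.00248374,
        0.00024708]), 'effort': array([ 4.12846930e-03, -6.05237317e+01, -3.42062831e+01,  4.48622186e-04,
        9.34349344e-03, -4.76021057e-06]), 'tool_pos': array([ 0.15983639, -0.60371236,  0.23857317]), 'eef_rot': array([ 9.91637771e-01,  1.29050491e-01, -9.01883662e-05, -7.02408524e-04]), 'contact_force': array([-0.06743488, -0.15993761, -1.05191252]), 'moment': array([-0.00757217,  0.05341293, -0.02882606]), 'finger_force': 0.0, 'opening': 0.08505481158308814}
side [504.558068028102, 504.558068028102, 319.9945916914692, 205.70833928366844] [[-0.942, -0.336, -0.017], [-0.181, 0.551, -0.815], [0.283, -0.764, -0.58]] [0.542 0.141 1.142]
top [424.93228280349615, 424.93228280349615, 320.08134672027063, 199.84606073118425] [[-0.011, -1.0, 0.009], [-0.997, 0.01, -0.077], [0.077, -0.009, -0.997]] [0.038 0.535 1.181]
wrist [309.70691628693146, 309.70691628693146, 321.99784818361906, 197.68764154749638] [[0.257, -0.967, -0.002], [-0.934, -0.248, 0.259], [-0.25, -0.064, -0.966]] [-0.625 -0.034  0.379]
```

View pics/top0.png

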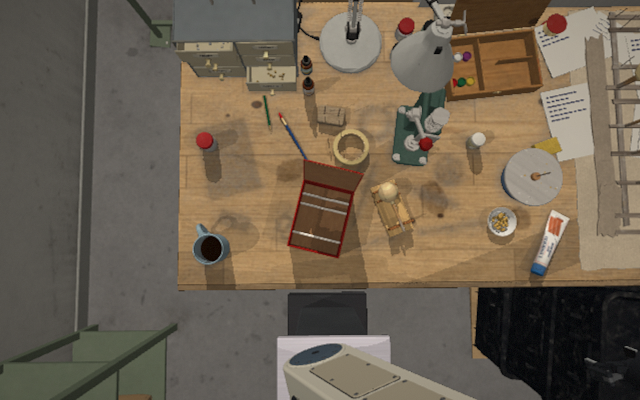

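View pics/side0.png

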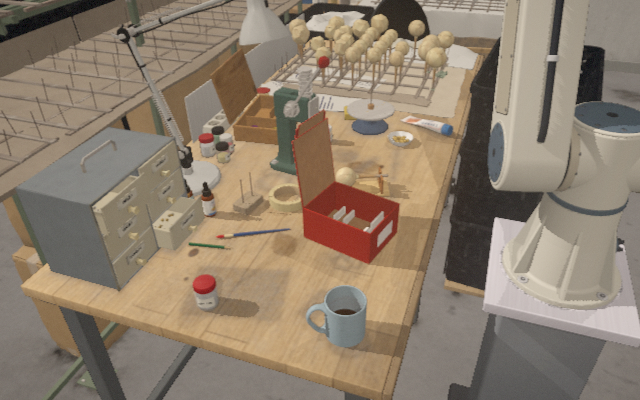

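Top view: the carton is at about (322,217) with its lid up at (335,177). The bauble's ball is at (389,190) with the stem towards (403,225), the mug is at (209,247), the jar at (206,141) and the tape at (350,147). The side view shows the lid upright, leaning slightly back. I'll fit poses from the point clouds next.

```bash
cat > h.py <<'E'
import numpy as np,cv2,pickle
from scipy.optimize import least_squares
def cloud(c,fish=False):
    z=c["range_z"];v,u=np.mgrid[:400,:640]
    x=(u-c["cx"])/c["fx"];y=(v-c["cy"])/c["fy"]
    if fish:
        r=np.hypot(x,y)+1e-9;k=np.where(r<1.5,np.tan(np.minimum(r,1.5)),0)/r;x=x*k;y=y*k
    P=(np.stack([x*z,y*z,z],-1)-c["t"])@c["R"]
    P[z<=0]=np.nan
    return P
def sphere(P,r,g):
    return least_squares(lambda p:np.linalg.norm(P-p,axis=1)-r,g,loss='soft_l1',f_scale=.002).x
E
python3 - <<'E'
from h import *
d=pickle.load(open('d0.pkl','rb'))
T=cloud(d["top"]);S=cloud(d["side"])
for n,uv in dict(ball=(389,190),foot=(408,228),carton=(322,217),lidtop=(335,172),mug=(209,247),jar=(206,141),tape=(335,147)).items(): print(n,T[uv[1],uv[0]].round(3))
g=T[190,389]-[0,0,.028]
for n,P in(("top",T),("side",S)):
    Q=P.reshape(-1,3);Q=Q[np.linalg.norm(Q-g,axis=1)<.034];Q=Q[Q[:,2]>.04]
    print(n,len(Q),sphere(Q,.028,g).round(4))
# red pixels
for n,P in(("top",T),("side",S)):
    hsv=cv2.cvtColor(d[n]["img"],cv2.COLOR_BGR2HSV)
    m=((hsv[...,0]<8)|(hsv[...,0]>172))&(hsv[...,1]>150)
    Q=P[m];Q=Q[np.linalg.norm(Q[:,:2]-T[217,322][:2],axis=1)<.25]
    rim=Q[(Q[:,2]>.08)&(Q[:,2]<.097)]
    r=cv2.minAreaRect((rim[:,:2]*1000).astype(np.float32));print(n,len(rim),rim[:,2].mean(),r,cv2.boxPoints(r).tolist())
    np.save(f'rim_{n}.npy',rim)
    hi=Q[Q[:,2]>.13];
    if len(hi):
        i=hi[:,2].argmax();print('lid top',hi[i],len(hi)); top=hi[hi[:,2]>hi[:,2].max()-.03];print(top.mean(0)); low=hi[hi[:,2]<.16];print(low.mean(0))
E
```

```text
ball [ 0.556 -0.155  0.069]
foot [ 0.453 -0.217  0.009]
carton [0.487 0.027 0.006]
lidtop [ 0.585 -0.002  0.223]
mug [0.406 0.343 0.028]
jar [0.697 0.344 0.066]
tape [ 0.685 -0.012  0.026]
top 322 [ 0.5545 -0.1572  0.0433]
side 280 [ 0.5562 -0.1545  0.0435]
top 310 0.0891065105549281 ((482.536865234375, 31.731246948242188), (140.43450927734375, 183.75479125976562), 75.54440307617188) [[376.03985595703125, -13.327713012695312], [553.9772338867188, -59.19834899902344], [589.0338745117188, 76.79020690917969], [411.09649658203125, 122.66084289550781]]
lid top [ 0.62454735 -0.17927849  0.36655444] 203
[ 0.62038258 -0.17737526  0.35885366]
[0.59450852 0.07372992 0.1454375 ]
side 783 0.08587999035434375 ((484.0945739746094, 35.59721374511719), (146.35130310058594, 187.62969970703125), 76.29027557373047) [[375.6097412109375, -13.259178161621094], [557.8936767578125, -57.727989196777344], [592.5794067382812, 84.45360565185547], [410.29547119140625, 128.92242431640625]]
lid top [ 0.62654979 -0.16975027  0.3664164 ] 176
[ 0.62189539 -0.17279663  0.35457673]
[0.59602479 0.07575503 0.14609729]
```

Run:
```python
from h import *
d=pickle.load(open('d0.pkl','rb'))
C=np.array([.4833,.0325]);a=np.radians(-14.3)
R=np.array([[np.cos(a),np.sin(a)],[-np.sin(a),np.cos(a)]])
for n in("top","side"):
    P=cloud(d[n]).reshape(-1,3);L=P.copy();L[:,:2]=(P[:,:2]-C)@R.T
    q=L[(abs(L[:,1])<.08)&(L[:,2]>.105)&(L[:,0]>.06)&(L[:,0]<.25)]
    A=np.polyfit(q[:,2],q[:,0],1);print(n,'lid x at z',A,len(q),'ymin/max',q[:,1].min(),q[:,1].max(),'zmax',q[:,2].max())
    for z0 in np.arange(.11,.32,.03):
        s=q[abs(q[:,2]-z0)<.015]
        if len(s):print('  z%.2f x%.4f y %.3f..%.3f n%d'%(z0,np.median(s[:,0]),s[:,1].min(),s[:,1].max(),len(s)))
    # rest: heights
    B=np.array([.5553,-.156]);D=P[:,:2]-B
    m=(np.hypot(D[:,0],D[:,1])<.15)&(np.hypot(D[:,0],D[:,1])>.034)&(P[:,2]>.033)&(P[:,2]<.06)&(L[:,1]<-.09)
    Q=P[m];ang=np.degrees(np.arctan2(-Q[:,1]+B[1],-Q[:,0]+B[0]))
    print('stem pts',len(Q)); r=np.hypot(*(Q[:,:2]-B).T)
    o=np.argsort(r);print(np.c_[r[o]*1000,np.degrees(np.arctan2(Q[o,1]-B[1],Q[o,0]-B[0])),Q[o,2]*1000].round(0).astype(int)[::max(1,len(o)//40)].tolist())
c=d["top"]["img"][150:270,280:440];cc=cv2.resize(c,None,fx=5,fy=5,interpolation=cv2.INTER_CUBIC);cv2.imwrite('pics/crop1.png',cc)
```

```text
top lid x at z [0.10980401 0.08150223] 1065 ymin/max -0.07212043459883057 0.06804803448379812 zmax 0.2950167191737714
  z0.11 x0.0932 y -0.071..0.067 n91
  z0.14 x0.0964 y -0.071..0.068 n167
  z0.17 x0.1002 y -0.071..0.067 n172
  z0.20 x0.1040 y -0.072..0.068 n198
  z0.23 x0.1077 y -0.072..0.068 n211
  z0.26 x0.1109 y -0.071..0.068 n147
  z0.29 x0.1091 y -0.059..0.057 n79
stem pts 200
[[34, -153, 48], [38, -151, 47], [41, -162, 47], [45, -156, 48], [49, -155, 50], [53, -161, 54], [58, -162, 46], [62, -159, 52], [67, -162, 46], [72, -157, 49], [77, -159, 50], [81, -162, 49], [86, -159, 48], [91, -160, 47], [95, -163, 34], [96, -167, 56], [97, -166, 54], [98, -148, 56], [98, -169, 52], [99, -150, 53], [100, -176, 55], [100, -152, 52], [101, -171, 57], [101, -151, 54], [102, -179, 35], [102, -140, 51], [103, -160, 51], [105, -177, 50], [108, -157, 47], [112, -160, 50], [116, -158, 52], [139, -25, 33], [140, -34, 37], [143, -26, 34], [144, -33, 34], [145, -32, 48], [146, -23, 36], [147, -29, 48], [147, -26, 46], [149, -30, 44]]
side lid x at z [0.10886802 0.08250242] 2637 ymin/max -0.071
[... 427 characters left out ...]
 [48, -165, 50], [51, -163, 45], [53, -167, 51], [56, -162, 48], [59, -163, 49], [62, -164, 46], [64, -164, 49], [67, -164, 50], [70, -164, 49], [71, -155, 46], [73, -158, 48], [75, -162, 48], [79, -159, 48], [81, -160, 50], [84, -163, 48], [87, -160, 46], [90, -158, 48], [92, -163, 45], [92, -162, 41], [94, -148, 46], [94, -153, 48], [95, -146, 42], [95, -150, 52], [96, -175, 49], [96, -155, 53], [96, -154, 49], [97, -142, 51], [97, -170, 53], [98, -174, 54], [98, -149, 51], [100, -178, 42], [100, -178, 39], [100, -164, 47], [100, -161, 47], [101, -177, 54], [103, -178, 40], [103, -160, 49], [103, -179, 35], [104, 179, 33], [106, -161, 43], [109, -160, 46], [111, -161, 46], [114, -160, 45]]
```

View pics/crop1.png

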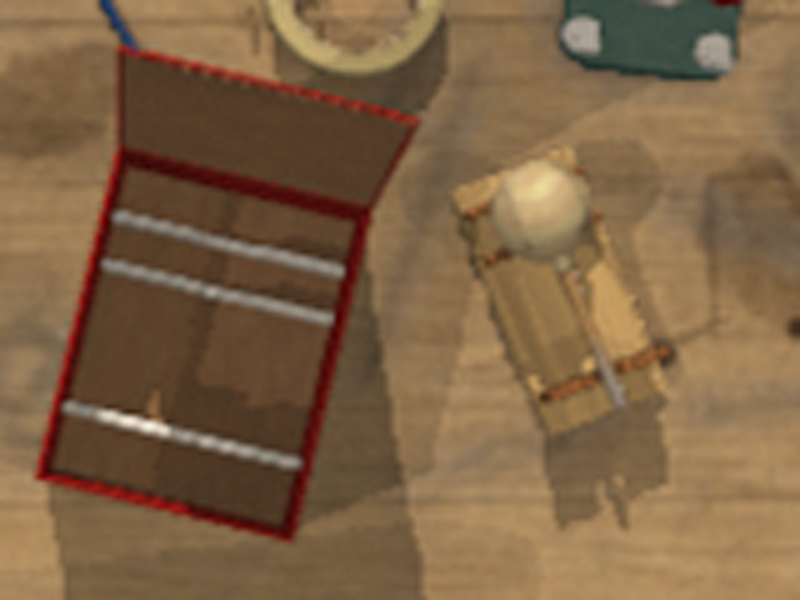

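Crop: the ball is at (541,207) and the stem runs to its foot at (620,400), so the bauble axis is at about +19.5°. The insert's front notch is at about (160,425), the lid leans back about 6°, and its tab is nearly straight. I'll move over the bauble and look with the wrist camera.

```bash
cat >> h.py <<'E'
from scipy.spatial.transform import Rotation as Ro
def shift(xyz,yawdeg,s=None):
    from plant import sense
    s=s or sense();M=Ro.from_quat(s["eef_rot"]).as_matrix();d=M.T@(np.array(xyz)-s["tool_pos"])
    th=np.degrees(np.arctan2(M[1,0],M[0,0]));y=-(yawdeg-th)
    print("dx dy dz",d.round(4),"yaw",round(np.radians(y),4),"now",s["tool_pos"].round(4),round(th,2),'t',round(s["clock"],2))
C=np.array([.4833,.0325]);CA=np.radians(-14.3)
def car(x,y,z): return np.array([C[0]+x*np.cos(CA)-y*np.sin(CA),C[1]+x*np.sin(CA)+y*np.cos(CA),z])
E
python3 -c "
from h import *
shift([.5,-.175,.2],19.5)"
```

```text
dx dy dz [ 0.4386 -0.3275  0.0391] yaw -0.0815 now [ 0.1599 -0.6038  0.2387] 14.83 t 0.15
```

```bash
python3 -m inch '[{"dx":0.22,"dy":-0.164,"dz":0.02,"yaw":-0.08},{"dx":0.22,"dy":-0.164,"dz":0.02,"yaw":-0.08},{"dx":0.22,"dy":-0.164,"dz":0.02,"yaw":-0.08},{"dx":0.22,"dy":-0.164,"dz":0.02,"yaw":-0.08},{"dx":0.22,"dy":-0.164,"dz":0.02,"yaw":-0.08},{"dx":0.22,"dy":-0.164,"dz":0.02,"yaw":-0.08},{"dx":0.22,"dy":-0.164,"dz":0.02,"yaw":-0.08},{"dx":0.22,"dy":-0.164,"dz":0.02,"yaw":-0.08}]' 20
python3 -m inch '[{"dx":0.2186,"dy":-0.1635,"dz":0.019},{"dx":0.2186,"dy":-0.1635,"dz":0.019},{"dx":0.2186,"dy":-0.1635,"dz":0.019},{"dx":0.2186,"dy":-0.1635,"dz":0.019},{"dx":0.2186,"dy":-0.1635,"dz":0.019},{"dx":0.2186,"dy":-0.1635,"dz":0.019},{"dx":0.2186,"dy":-0.1635,"dz":0.019},{"dx":0.2186,"dy":-0.1635,"dz":0.019},{"dx":0.2186,"dy":-0.1635,"dz":0.019},{"dx":0.2186,"dy":-0.1635,"dz":0.019}]'
cat > w.py <<'E'
import sys
from h import *
from plant import *
c=get_image("wrist");pickle.dump(c,open('w.pkl','wb'));cv2.imwrite(sys.argv[1],c["img"])
P=cloud(c,True).reshape(-1,3)
B=np.array([.5553,-.156,.044]);Q=P[np.linalg.norm(P-B,axis=1)<.036];Q=Q[Q[:,2]>.045]
b=sphere(Q,.028,B);print(len(Q),'ball',b.round(4))
D=P-b;r=np.hypot(D[:,0],D[:,1]);a=np.degrees(np.arctan2(-D[:,1],-D[:,0]))
m=(r>.035)&(r<.088)&(abs(a-19.5)<8)&(P[:,2]>.036)&(P[:,2]<.06)
S=P[m];print('stem',len(S),np.median(a[m]),np.polyfit(S[:,0],S[:,1],1),np.degrees(np.arctan(np.polyfit(S[:,0],S[:,1],1)[0])),np.percentile(S[:,2],[5,50,95]).round(4))
rim=P[(np.hypot(*(P[:,:2]-C).T)<.14)&(P[:,2]>.084)&(P[:,2]<.096)]
rr=cv2.minAreaRect((rim[:,:2]*1000).astype(np.float32));print(len(rim),rr)
shift(list(b[:2]-.053*np.array([.943,.334]))+[.034],19.5)
E
python3 w.py pics/w1.png
```

```text
0 ball [ 0.5553 -0.156   0.044 ]schema error: expected keys gripper, dx, dy, dz, yaw
schema error: expected keys gripper, dx, dy, dz, yaw
  return _methods._mean(a, axis=axis, dtype=dtype,
  ret = ret.dtype.type(ret / rcount)
Traceback (most recent call last):
  File "w.py", line 10, in <module>
    S=P[m];print('stem',len(S),np.median(a[m]),np.polyfit(S[:,0],S[:,1],1),np.degrees(np.arctan(np.polyfit(S[:,0],S[:,1],1)[0])),np.percentile(S[:,2],[5,50,95]).round(4))
                                               ~~~~~~~~~~^^^^^^^^^^^^^^^^^
TypeError: expected non-empty vector for x
```

View pics/w1.png

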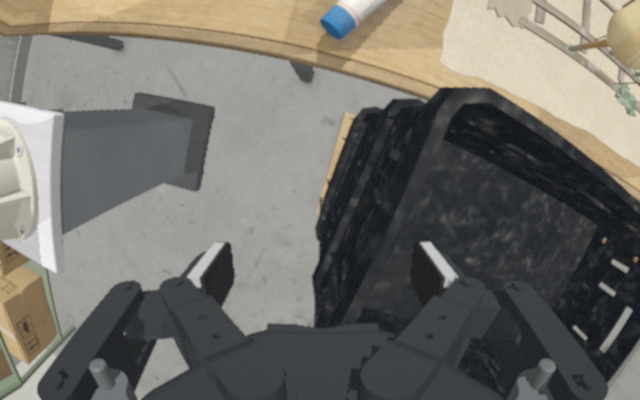

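The arm has not moved: the picture shows the start pose, with the pads at (210,265) and (435,260). Every row needs all five keys, so I'm retyping the move.

```bash
python3 -m inch '[{"gripper":0.085,"dx":0.22,"dy":-0.164,"dz":0.02,"yaw":-0.08},{"gripper":0.085,"dx":0.22,"dy":-0.164,"dz":0.02,"yaw":-0.08},{"gripper":0.085,"dx":0.22,"dy":-0.164,"dz":0.02,"yaw":-0.08},{"gripper":0.085,"dx":0.22,"dy":-0.164,"dz":0.02,"yaw":-0.08},{"gripper":0.085,"dx":0.4386,"dy":-0.3275,"dz":0.039,"yaw":-0.08},{"gripper":0.085,"dx":0.4386,"dy":-0.3275,"dz":0.039,"yaw":-0.08},{"gripper":0.085,"dx":0.4386,"dy":-0.3275,"dz":0.039,"yaw":-0.08},{"gripper":0.085,"dx":0.4386,"dy":-0.3275,"dz":0.039,"yaw":-0.08},{"gripper":0.085,"dx":0.4386,"dy":-0.3275,"dz":0.039,"yaw":-0.08},{"gripper":0.085,"dx":0.4386,"dy":-0.3275,"dz":0.039,"yaw":-0.08},{"gripper":0.085,"dx":0.4386,"dy":-0.3275,"dz":0.039,"yaw":-0.08},{"gripper":0.085,"dx":0.4386,"dy":-0.3275,"dz":0.039,"yaw":-0.08}]' 20
python3 -c "
from h import *
shift([.5,-.175,.2],19.5)"
```

```text
clock: 1.2
tool_pos: [0.4708, -0.2116, 0.2037]
eef_rot: [0.986, 0.169, 0.0, 0.0]
contact_force: [0.8, -0.1, 0.0]
opening: 0.0851
finger_force: 0.0
dx dy dz [ 0.0397 -0.0248  0.0037] yaw -0.0016 now [ 0.4708 -0.2116  0.2037] 19.41 t 1.2
```

```bash
python3 -m inch '[{"gripper":0.085,"dx":0.03,"dy":-0.02,"dz":0.003,"yaw":0},{"gripper":0.085,"dx":0.03,"dy":-0.02,"dz":0.003,"yaw":0},{"gripper":0.085,"dx":0.03,"dy":-0.02,"dz":0.003,"yaw":0},{"gripper":0.085,"dx":0.03,"dy":-0.02,"dz":0.003,"yaw":0}]'
python3 w.py pics/w2.png
```

```text
clock: 1.53
tool_pos: [0.4913, -0.1846, 0.2005]
eef_rot: [0.986, 0.169, -0.0, -0.0]
contact_force: [-0.2, -0.1, 0.3]
opening: 0.0853
finger_force: 0.0
2893 ball [ 0.5541 -0.1556  0.0432]
stem 470 20.83952791117563 [ 0.37644324 -0.36429446] 20.62850741137907 [0.046  0.0483 0.0497]
2677 ((482.73748779296875, 32.541961669921875), (144.11427307128906, 187.96328735351562), 75.68671417236328)
dx dy dz [ 0.0164 -0.0069  0.1667] yaw -0.0017 now [ 0.491  -0.1851  0.2007] 19.4 t 1.58
```

View pics/w2.png

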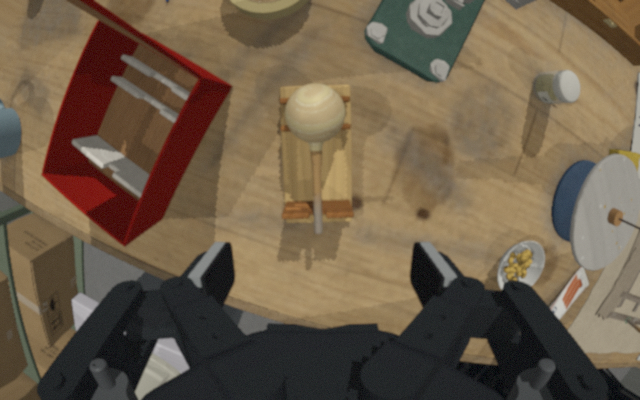

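Wrist view: the ball is at (316,112), the stem runs to its foot at (320,232), and it lies slightly clockwise of the tool x axis. The pads are clear. Now I descend with a narrow opening.

```bash
python3 -m inch '[{"gripper":0.035,"dx":0.016,"dy":-0.006,"dz":0.03,"yaw":-0.02},{"gripper":0.035,"dx":0.016,"dy":-0.006,"dz":0.07,"yaw":-0.02},{"gripper":0.035,"dx":0.016,"dy":-0.006,"dz":0.1,"yaw":-0.02},{"gripper":0.035,"dx":0.016,"dy":-0.006,"dz":0.12,"yaw":-0.02},{"gripper":0.035,"dx":0.016,"dy":-0.006,"dz":0.12,"yaw":-0.02},{"gripper":0.035,"dx":0.016,"dy":-0.006,"dz":0.12,"yaw":-0.02},{"gripper":0.035,"dx":0.016,"dy":-0.006,"dz":0.12,"yaw":-0.02}]'
python3 -c "
from h import *
shift([.5045,-.1743,.034],20.6)"
```

```text
clock: 2.17
tool_pos: [0.5051, -0.1748, 0.082]
eef_rot: [0.984, 0.178, 0.001, 0.0]
contact_force: [0.4, -0.4, 0.4]
opening: 0.0351
finger_force: 0.0
dx dy dz [-0.0005 -0.0007  0.048 ] yaw -0.0021 now [ 0.5051 -0.1748  0.082 ] 20.48 t 2.17
```

```bash
python3 -m inch '[{"gripper":0.035,"dx":0,"dy":-0.001,"dz":0.025,"yaw":0},{"gripper":0.035,"dx":0,"dy":-0.001,"dz":0.04,"yaw":0},{"gripper":0.035,"dx":0,"dy":-0.001,"dz":0.047,"yaw":0},{"gripper":0.035,"dx":0,"dy":-0.001,"dz":0.047,"yaw":0},{"gripper":0.035,"dx":0,"dy":-0.001,"dz":0.047,"yaw":0},{"gripper":0.0,"dx":0,"dy":-0.001,"dz":0.047,"yaw":0},{"gripper":0.0,"dx":0,"dy":-0.001,"dz":0.047,"yaw":0},{"gripper":0.0,"dx":0,"dy":-0.001,"dz":0.047,"yaw":0},{"gripper":0.0,"dx":0,"dy":-0.001,"dz":0.047,"yaw":0},{"gripper":0.0,"dx":0,"dy":-0.001,"dz":0.047,"yaw":0},{"gripper":0.0,"dx":0,"dy":-0.001,"dz":0.047,"yaw":0}]' 25
```

```text
clock: 3.08
tool_pos: [0.5051, -0.173, 0.0345]
eef_rot: [0.984, 0.178, 0.001, 0.0]
contact_force: [-0.2, -0.7, 7.2]
opening: 0.0089
finger_force: 28.8
```

```bash
python3 -m inch '[{"gripper":0.0,"dx":0,"dy":0,"dz":-0.01,"yaw":0},{"gripper":0.0,"dx":0,"dy":0,"dz":-0.03,"yaw":0},{"gripper":0.0,"dx":0,"dy":0,"dz":-0.06,"yaw":0},{"gripper":0.0,"dx":0,"dy":0,"dz":-0.09,"yaw":0},{"gripper":0.0,"dx":0,"dy":0,"dz":-0.11,"yaw":0},{"gripper":0.0,"dx":0,"dy":0,"dz":-0.116,"yaw":0},{"gripper":0.0,"dx":0,"dy":0,"dz":-0.116,"yaw":0},{"gripper":0.0,"dx":0,"dy":0,"dz":-0.116,"yaw":0}]'
cat > b.py <<'E'
from h import *
from plant import *
s=sense();c=get_image("wrist");P=cloud(c,True).reshape(-1,3);M=Ro.from_quat(s["eef_rot"]).as_matrix()
L=(P-s["tool_pos"])@M  # tool frame
g=np.array([.053,0,-.011])
Q=L[np.linalg.norm(L-g,axis=1)<.05];Q=Q[(Q[:,0]>.027)]
for _ in range(3):
    b=sphere(Q,.028,g);Q=Q[abs(np.linalg.norm(Q-b,axis=1)-.028)<.006];g=b
print(len(Q),'ball in tool',b.round(4))
m=(abs(L[:,1])<.02)&(L[:,0]>-.07)&(L[:,0]<-.013)&(L[:,2]<.02)&(L[:,2]>-.03)
S=L[m];print(len(S),'stem x,y,z by bin',[(x,S[abs(S[:,0]-x)<.006][:,1:].mean(0).round(4).tolist()) for x in(-.06,-.05,-.04,-.03,-.02)])
# target: ball at carton cradle
th=np.degrees(CA);off=Ro.from_euler('z',CA).as_matrix()@np.array([b[0],-b[1],0])
t=car(.045,0,0)-off;t[2]=.155;print('release tcp',t);shift(t,th,s)
E
python3 b.py
```

```text
clock: 3.75
tool_pos: [0.5039, -0.1726, 0.1495]
eef_rot: [0.984, 0.178, -0.0, -0.0]
contact_force: [0.6, 0.9, -0.1]
opening: 0.0083
finger_force: 28.0
14857 ball in tool [ 0.0522  0.0006 -0.0081]
568 stem x,y,z by bin [(-0.06, [nan, nan]), (-0.05, [nan, nan]), (-0.04, [nan, nan]), (-0.03, [0.0006, -0.0131]), (-0.02, [0.0005, -0.0131])]
release tcp [0.47650797 0.03487266 0.155     ]
dx dy dz [ 0.0472 -0.2039 -0.0055] yaw 0.6084 now [ 0.5039 -0.1726  0.1495] 20.56 t 3.75b.py:11: RuntimeWarning: Mean of empty slice.
  S=L[m];print(len(S),'stem x,y,z by bin',[(x,S[abs(S[:,0]-x)<.006][:,1:].mean(0).round(4).tolist()) for x in(-.06,-.05,-.04,-.03,-.02)])
  ret = um.true_divide(
```

```bash
python3 -m inch '[{"gripper":0.0,"dx":-0.02,"dy":-0.02,"dz":-0.005,"yaw":0.12},{"gripper":0.0,"dx":-0.03,"dy":-0.05,"dz":-0.005,"yaw":0.24},{"gripper":0.0,"dx":-0.025,"dy":-0.085,"dz":-0.005,"yaw":0.36},{"gripper":0.0,"dx":-0.015,"dy":-0.12,"dz":-0.005,"yaw":0.48},{"gripper":0.0,"dx":0.005,"dy":-0.15,"dz":-0.005,"yaw":0.6},{"gripper":0.0,"dx":0.025,"dy":-0.18,"dz":-0.005,"yaw":0.608},{"gripper":0.0,"dx":0.04,"dy":-0.2,"dz":-0.005,"yaw":0.608},{"gripper":0.0,"dx":0.047,"dy":-0.204,"dz":-0.005,"yaw":0.608},{"gripper":0.0,"dx":0.047,"dy":-0.204,"dz":-0.005,"yaw":0.608},{"gripper":0.0,"dx":0.047,"dy":-0.204,"dz":-0.005,"yaw":0.608}]'
cat >> b.py <<'E'
Lc=P.copy();Lc[:,:2]=(P[:,:2]-C)@np.array([[np.cos(CA),np.sin(CA)],[-np.sin(CA),np.cos(CA)]]).T
rim=P[(np.hypot(*(P[:,:2]-C).T)<.14)&(P[:,2]>.084)&(P[:,2]<.096)]
print('rim',len(rim),cv2.minAreaRect((rim[:,:2]*1000).astype(np.float32)))
for x0 in(.031,.059,-.052):
    q=Lc[(abs(Lc[:,0]-x0)<.008)&(abs(Lc[:,1])<.06)&(Lc[:,2]>.012)&(Lc[:,2]<.06)];h=[ (y,round(float(np.percentile(k[:,2],95)),3)) if len(k:=q[abs(q[:,1]-y/1000)<.002])>3 else (y,None) for y in range(-30,31,4)];print(x0,h)
cv2.imwrite('pics/w3.png',c["img"])
E
python3 b.py 2>/dev/null
```

```text
clock: 4.63
tool_pos: [0.4759, 0.0345, 0.1536]
eef_rot: [0.992, -0.124, -0.001, 0.0]
contact_force: [0.3, -0.1, 0.1]
opening: 0.0082
finger_force: 28.0
14855 ball in tool [ 0.0524  0.0003 -0.0081]
554 stem x,y,z by bin [(-0.06, [nan, nan]), (-0.05, [nan, nan]), (-0.04, [nan, nan]), (-0.03, [0.0003, -0.0132]), (-0.02, [0.0002, -0.0132])]
release tcp [0.47615651 0.03459422 0.155     ]
dx dy dz [ 0.0002 -0.0002 -0.0014] yaw 0.0018 now [0.4759 0.0345 0.1536] -14.2 t 4.63
rim 4088 ((482.22802734375, 32.766448974609375), (142.35311889648438, 183.71681213378906), 75.63314056396484)
0.031 [(-30, None), (-26, None), (-22, None), (-18, None), (-14, None), (-10, None), (-6, None), (-2, None), (2, None), (6, None), (10, None), (14, None), (18, None), (22, None), (26, None), (30, None)]
0.059 [(-30, None), (-26, None), (-22, None), (-18, None), (-14, None), (-10, None), (-6, None), (-2, None), (2, None), (6, None), (10, None), (14, None), (18, None), (22, None), (26, None), (30, None)]
-0.052 [(-30, 0.038), (-26, 0.036), (-22, 0.035), (-18, None), (-14, None), (-10, None), (-6, None), (-2, None), (2, None), (6, None), (10, None), (14, 0.014), (18, None), (22, 0.036), (26, 0.036), (30, 0.039)]
```

View pics/w3.png

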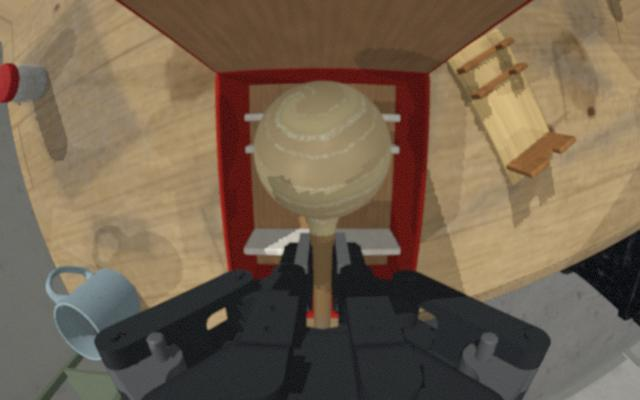

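The bauble is centred over the carton: ball at (322,147), between the side walls at x≈228 and 422. I'll lower it in steps and watch the force.

```bash
python3 -m inch '[{"gripper":0.0,"dx":0,"dy":0,"dz":0.03,"yaw":0},{"gripper":0.0,"dx":0,"dy":0,"dz":0.06,"yaw":0},{"gripper":0.0,"dx":0,"dy":0,"dz":0.085,"yaw":0},{"gripper":0.0,"dx":0,"dy":0,"dz":0.1,"yaw":0},{"gripper":0.0,"dx":0,"dy":0,"dz":0.107,"yaw":0},{"gripper":0.0,"dx":0,"dy":0,"dz":0.11,"yaw":0},{"gripper":0.0,"dx":0,"dy":0,"dz":0.112,"yaw":0},{"gripper":0.0,"dx":0,"dy":0,"dz":0.112,"yaw":0},{"gripper":0.0,"dx":0,"dy":0,"dz":0.112,"yaw":0}]'
```

```text
clock: 5.43
tool_pos: [0.4773, 0.0346, 0.0436]
eef_rot: [0.992, -0.124, 0.001, -0.0]
contact_force: [0.2, 0.5, -0.3]
opening: 0.0084
finger_force: 28.0
```

```bash
python3 -m inch '[{"gripper":0.0,"dx":-0.001,"dy":0,"dz":0.002,"yaw":0},{"gripper":0.0,"dx":-0.001,"dy":0,"dz":0.004,"yaw":0},{"gripper":0.0,"dx":-0.001,"dy":0,"dz":0.0055,"yaw":0},{"gripper":0.0,"dx":-0.001,"dy":0,"dz":0.0055,"yaw":0},{"gripper":0.0,"dx":-0.001,"dy":0,"dz":0.0055,"yaw":0}]'; python3 b.py 2>/dev/null
```

```text
clock: 5.85
tool_pos: [0.4756, 0.0351, 0.0372]
eef_rot: [0.992, -0.124, -0.0, 0.0]
contact_force: [-0.2, 0.6, -1.2]
opening: 0.0084
finger_force: 28.0
14861 ball in tool [ 0.0524  0.0003 -0.0081]
793 stem x,y,z by bin [(-0.06, [nan, nan]), (-0.05, [nan, nan]), (-0.04, [0.0004, 0.0063]), (-0.03, [0.0003, -0.0132]), (-0.02, [0.0003, -0.0132])]
release tcp [0.47616488 0.03465583 0.155     ]
dx dy dz [ 0.0006  0.0003 -0.1178] yaw 0.0006 now [0.4756 0.0351 0.0372] -14.27 t 5.85
rim 22488 ((519.623046875, 23.099441528320312), (143.72425842285156, 107.6483154296875), 75.57205200195312)
0.031 [(-30, 0.027), (-26, 0.057), (-22, 0.06), (-18, 0.06), (-14, 0.06), (-10, None), (-6, None), (-2, None), (2, None), (6, None), (10, None), (14, 0.06), (18, 0.06), (22, 0.06), (26, 0.058), (30, 0.026)]
0.059 [(-30, 0.027), (-26, 0.056), (-22, 0.06), (-18, 0.06), (-14, 0.06), (-10, 0.06), (-6, None), (-2, None), (2, None), (6, None), (10, 0.06), (14, 0.06), (18, 0.06), (22, 0.06), (26, 0.059), (30, 0.027)]
-0.052 [(-30, None), (-26, None), (-22, None), (-18, None), (-14, None), (-10, 0.037), (-6, 0.038), (-2, None), (2, None), (6, 0.038), (10, 0.038), (14, None), (18, None), (22, None), (26, None), (30, None)]
```

```bash
python3 -m inch '[{"gripper":0.0,"dx":0,"dy":0,"dz":0.001,"yaw":0},{"gripper":0.0,"dx":0,"dy":0,"dz":0.001,"yaw":0},{"gripper":0.01,"dx":0,"dy":0,"dz":0.001,"yaw":0},{"gripper":0.014,"dx":0,"dy":0,"dz":0.001,"yaw":0},{"gripper":0.02,"dx":0,"dy":0,"dz":0.001,"yaw":0},{"gripper":0.025,"dx":0,"dy":0,"dz":0.001,"yaw":0},{"gripper":0.025,"dx":0,"dy":0,"dz":0.001,"yaw":0},{"gripper":0.025,"dx":0,"dy":0,"dz":0.001,"yaw":0}]'; python3 b.py 2>/dev/null|head -2
```

```text
clock: 6.57
tool_pos: [0.4757, 0.035, 0.0362]
eef_rot: [0.992, -0.124, -0.0, 0.0]
contact_force: [-0.0, -0.6, 0.2]
opening: 0.0247
finger_force: 0.0
14447 ball in tool [ 0.0519  0.0009 -0.0064]
1622 stem x,y,z by bin [(-0.06, [nan, nan]), (-0.05, [nan, nan]), (-0.04, [0.0003, 0.009]), (-0.03, [-0.0004, -0.012]), (-0.02, [-0.0002, -0.0119])]
```

Ball settled at z≈0.043, level with the stem (top 0.048). I'll raise the arm, cross over the lid with the gripper closed, and check the bauble and lid from all cameras.

```bash
python3 -m inch '[{"gripper":0.03,"dx":0,"dy":0,"dz":-0.02,"yaw":0},{"gripper":0.03,"dx":0,"dy":0,"dz":-0.05,"yaw":0},{"gripper":0.03,"dx":0,"dy":0,"dz":-0.09,"yaw":0},{"gripper":0.0,"dx":0,"dy":0,"dz":-0.13,"yaw":0},{"gripper":0.0,"dx":0,"dy":0,"dz":-0.17,"yaw":0},{"gripper":0.0,"dx":0,"dy":0,"dz":-0.21,"yaw":0},{"gripper":0.0,"dx":0,"dy":0,"dz":-0.25,"yaw":0},{"gripper":0.0,"dx":0,"dy":0,"dz":-0.29,"yaw":0},{"gripper":0.0,"dx":0,"dy":0,"dz":-0.3,"yaw":0},{"gripper":0.0,"dx":0,"dy":0,"dz":-0.3,"yaw":0}]' 40
cat > lid.py <<'E'
import sys
from h import *
from plant import *
R2=np.array([[np.cos(CA),np.sin(CA)],[-np.sin(CA),np.cos(CA)]])
C2=np.array([.4825,.0327])
for n in sys.argv[1:]:
    c=get_image(n);P=cloud(c,n=="wrist").reshape(-1,3);P[:,:2]=(P[:,:2]-C2)@R2.T
    for y0 in(-.035,0,.035):
        q=P[(abs(P[:,1]-y0)<.018)&(P[:,2]>.1)&(P[:,2]<.31)&(P[:,0]>-.12)&(P[:,0]<.22)]
        print(n,y0,[(round(float(z),2),round(float(np.median(k[:,0])),4),round(float(k[:,0].min()),3),round(float(k[:,0].max()),3),len(k)) for z in np.arange(.11,.31,.01 if n!="x" else .02) if len(k:=q[abs(q[:,2]-z)<.005])>4][-9:])
    cv2.imwrite(f'pics/l_{n}_{sense()["clock"]:.2f}.png',c["img"])
    b=P[(np.hypot(P[:,0]-.045,P[:,1])<.034)&(P[:,2]>.045)&(P[:,2]<.08)]
    if len(b)>30: print('ball',len(b),sphere(b,.028,[.045,0,.045]).round(4))
    f=P[(P[:,0]>-.08)&(P[:,0]<.01)&(abs(P[:,1])<.006)&(P[:,2]>.03)&(P[:,2]<.07)]
    print('stem z',[(x,k.mean(0)[1:].round(4).tolist(),len(k)) for x in(-.07,-.06,-.04,-.02,0) if len(k:=f[abs(f[:,0]-x)<.006])])
shift(list(car(.165,0,0)[:2])+[.34],np.degrees(CA))
E
python3 lid.py wrist side top
```

```text
clock: 7.45
tool_pos: [0.4774, 0.0351, 0.3399]
eef_rot: [0.992, -0.124, 0.003, -0.001]
contact_force: [-0.1, 1.4, -0.9]
opening: 0.0001
finger_force: 0.0
wrist -0.035 [(0.21, 0.1054, 0.104, 0.106, 145), (0.22, 0.1067, 0.105, 0.108, 157), (0.23, 0.108, 0.107, 0.109, 182), (0.24, 0.1093, 0.108, 0.11, 195), (0.25, 0.1105, 0.109, 0.112, 219), (0.26, 0.1117, 0.111, 0.113, 225), (0.27, 0.111, 0.11, 0.112, 56), (0.28, 0.1096, 0.109, 0.112, 99), (0.29, 0.1091, 0.108, 0.111, 347)]
wrist 0 [(0.21, 0.1054, 0.105, 0.106, 150), (0.22, 0.1067, 0.106, 0.108, 158), (0.23, 0.1079, 0.107, 0.109, 176), (0.24, 0.1092, 0.108, 0.11, 207), (0.25, 0.1106, 0.109, 0.112, 247), (0.26, 0.1119, 0.111, 0.113, 218), (0.27, 0.1111, 0.11, 0.112, 45), (0.28, 0.1091, 0.108, 0.111, 94), (0.29, 0.109, 0.107, 0.112, 420)]
wrist 0.035 [(0.21, 0.1055, 0.104, 0.107, 148), (0.22, 0.1067, 0.105, 0.108, 159), (0.23, 0.108, 0.107, 0.109, 175), (0.24, 0.1093, 0.108, 0.111, 199), (0.25, 0.1105, 0.109, 0.112, 218), (0.26, 0.1117, 0.11, 0.113, 223), (0.27, 0.1111, 0.11, 0.112, 53), (0.28, 0.1096, 0.109, 0.111, 104), (0.29, 0.1091, 
[... 1399 characters left out ...]
0.1099, 0.109, 0.111, 17)]
top 0 [(0.21, 0.1063, 0.105, 0.107, 7), (0.22, 0.1075, 0.106, 0.109, 11), (0.23, 0.1085, 0.107, 0.11, 16), (0.24, 0.1096, 0.108, 0.111, 18), (0.25, 0.1111, 0.11, 0.112, 22), (0.26, 0.1121, 0.111, 0.113, 13), (0.29, 0.11, 0.108, 0.111, 22)]
top 0.035 [(0.19, 0.1035, 0.102, 0.104, 16), (0.2, 0.105, 0.104, 0.106, 18), (0.21, 0.1061, 0.105, 0.107, 17), (0.22, 0.1073, 0.106, 0.109, 17), (0.23, 0.1089, 0.107, 0.11, 21), (0.24, 0.1098, 0.109, 0.111, 15), (0.25, 0.111, 0.11, 0.112, 20), (0.26, 0.1123, 0.111, 0.113, 16), (0.29, 0.11, 0.108, 0.112, 26)]
stem z [(-0.07, [0.0009, 0.0477], 6)]
dx dy dz [ 0.1737  0.0004 -0.0056] yaw 0.0003 now [0.4749 0.035  0.3347] -14.28 t 7.6
```

Bauble is seated (ball at carton x 44–46, y≈0, z 43 mm; stem level). The lid leans back 7° and the tab is folded about 0.25. Next I go over the tab edge to press it down and forward.

```bash
python3 -m inch '[{"gripper":0.0,"dx":0.03,"dy":0,"dz":0,"yaw":0},{"gripper":0.0,"dx":0.07,"dy":0,"dz":0,"yaw":0},{"gripper":0.0,"dx":0.1,"dy":0,"dz":0,"yaw":0},{"gripper":0.0,"dx":0.118,"dy":0,"dz":0.01,"yaw":0},{"gripper":0.0,"dx":0.121,"dy":0,"dz":0.02,"yaw":0},{"gripper":0.0,"dx":0.121,"dy":0,"dz":0.025,"yaw":0},{"gripper":0.0,"dx":0.121,"dy":0,"dz":0.025,"yaw":0},{"gripper":0.0,"dx":0.121,"dy":0,"dz":0.025,"yaw":0},{"gripper":0.0,"dx":0.121,"dy":0,"dz":0.025,"yaw":0}]'
python3 -c "
from h import *
shift(car(.111,0,.302),np.degrees(CA))"
```

```text
clock: 8.35
tool_pos: [0.5921, 0.0055, 0.3115]
eef_rot: [0.992, -0.124, -0.0, -0.0]
contact_force: [0.8, -0.1, -0.4]
opening: 0.0002
finger_force: 0.0
dx dy dz [-0.0011  0.0007  0.0095] yaw 0.0007 now [0.5921 0.0055 0.3115] -14.26 t 8.35
```

```bash
python3 -m inch '[{"gripper":0.0,"dx":-0.001,"dy":0,"dz":0.009,"yaw":0},{"gripper":0.0,"dx":-0.008,"dy":0,"dz":0.0125,"yaw":0},{"gripper":0.0,"dx":-0.013,"dy":0,"dz":0.0145,"yaw":0},{"gripper":0.0,"dx":-0.018,"dy":0,"dz":0.0175,"yaw":0},{"gripper":0.0,"dx":-0.024,"dy":0,"dz":0.0205,"yaw":0},{"gripper":0.0,"dx":-0.027,"dy":0,"dz":0.0255,"yaw":0},{"gripper":0.0,"dx":-0.029,"dy":0,"dz":0.0295,"yaw":0},{"gripper":0.0,"dx":-0.03,"dy":0,"dz":0.0335,"yaw":0},{"gripper":0.0,"dx":-0.03,"dy":0,"dz":0.0375,"yaw":0},{"gripper":0.0,"dx":-0.03,"dy":0,"dz":0.041,"yaw":0},{"gripper":0.0,"dx":-0.03,"dy":0,"dz":0.041,"yaw":0},{"gripper":0.0,"dx":-0.03,"dy":0,"dz":0.041,"yaw":0}]'
python3 lid.py side | cut -c1-400; ls pics|tail -3
```

```text
clock: 9.35
tool_pos: [0.5641, 0.0125, 0.27]
eef_rot: [0.992, -0.124, -0.0, 0.0]
contact_force: [-0.3, 0.1, -0.0]
opening: 0.0
finger_force: 0.0
side -0.035 [(0.16, 0.1022, 0.1, 0.105, 38), (0.17, 0.1036, 0.1, 0.107, 34), (0.18, 0.1051, 0.102, 0.108, 31), (0.19, 0.1062, 0.104, 0.11, 40), (0.2, 0.1085, 0.105, 0.111, 35), (0.21, 0.1093, 0.107, 0.113, 36), (0.22, 0.1115, 0.108, 0.114, 35), (0.23, 0.1121, 0.11, 0.115, 27), (0.26, 0.0939, 0.086, 0.104, 25)]
side 0 [(0.21, 0.1098, 0.107, 0.112, 41), (0.22, 0.1113, 0.11, 0.113, 33), (0.23, 0.1126, 0.11, 0.116, 43), (0.24, 0.1126, 0.111, 0.114, 9), (0.26, 0.1045, 0.076, 0.118, 62), (0.27, 0.0789, 0.074, 0.114, 39), (0.28, 0.0795, 0.073, 0.094, 49), (0.29, 0.079, 0.073, 0.093, 47), (0.3, 0.0774, 0.073, 0.091, 36)]
side 0.035 [(0.19, 0.1069, 0.104, 0.11, 39), (0.2, 0.1084, 0.106, 0.112, 40), (0.21, 0.1096, 0.108, 0.114, 39), (0.22, 0.111, 0.108, 0.114, 39), (0.23, 0.1127, 0.11, 0.115, 41), (0.24, 0.1139, 0.111, 0.118, 35), (0.25, 0.1157, 0.114, 0.118, 9), (0.26, 0.1023, 0.087, 0.118, 110), (0.29, 0.0819, 0.077, 0.088, 5)]
ball 277 [0.0459 0.0019 0.0427]
stem z [(-0.06, [0.0045, 0.0483], 6), (-0.04, [0.0035, 0.0477], 8), (-0.02, [0.0033, 0.0471], 11), (0, [0.0042, 0.0476], 12)]
dx dy dz [ 0.0818  0.0006 -0.0699] yaw 0.0003 now [0.5641 0.0125 0.2701] -14.28 t 9.4
w1.png
w2.png
w3.png
```

```bash
python3 -m inch '[{"gripper":0.0,"dx":0,"dy":0,"dz":0.001,"yaw":0},{"gripper":0.0,"dx":0,"dy":0,"dz":0.001,"yaw":0},{"gripper":0.0,"dx":0,"dy":0,"dz":-0.02,"yaw":0},{"gripper":0.0,"dx":0,"dy":0,"dz":-0.04,"yaw":0},{"gripper":0.0,"dx":0.03,"dy":0,"dz":-0.045,"yaw":0},{"gripper":0.0,"dx":0.06,"dy":0,"dz":-0.045,"yaw":0},{"gripper":0.0,"dx":0.08,"dy":0,"dz":-0.04,"yaw":0},{"gripper":0.0,"dx":0.085,"dy":0,"dz":-0.03,"yaw":0},{"gripper":0.0,"dx":0.085,"dy":0,"dz":-0.02,"yaw":0},{"gripper":0.0,"dx":0.085,"dy":0,"dz":-0.02,"yaw":0},{"gripper":0.0,"dx":0.085,"dy":0,"dz":-0.02,"yaw":0}]'
cat > tab.py <<'E'
from h import *
from plant import *
R2=np.array([[np.cos(CA),np.sin(CA)],[-np.sin(CA),np.cos(CA)]]);C2=np.array([.4825,.0327])
for n in("side","top"):
    c=get_image(n);P=cloud(c).reshape(-1,3);P[:,:2]=(P[:,:2]-C2)@R2.T
    q=P[(abs(P[:,1])<.045)&(P[:,0]>.07)&(P[:,0]<.14)]
    l=q[(q[:,2]>.12)&(q[:,2]<.24)]; t=q[(q[:,2]>.25)&(q[:,2]<.28)&(q[:,0]<.113)]
    if len(l)>20: print(n,'lid lean deg',np.degrees(np.arctan(np.polyfit(l[:,2],l[:,0],1)[0])),len(l))
    if len(t)>10: print(n,'tab slope deg',np.degrees(np.arctan(np.polyfit(t[:,0],t[:,2],1)[0])),len(t),t.min(0),t.max(0))
cv2.imwrite('pics/tab.png',cv2.resize(get_image("side")["img"][100:270,260:430],None,fx=3.4,fy=3.4))
shift(car(.16,0,.25),np.degrees(CA))
E
python3 tab.py
```

```text
clock: 10.32
tool_pos: [0.6446, -0.0081, 0.2889]
eef_rot: [0.992, -0.124, -0.002, 0.0]
contact_force: [0.8, 0.4, -0.1]
opening: -0.0003
finger_force: 0.0
side lid lean deg 8.405526429045786 1090
side tab slope deg 5.251584971911363 226 [ 0.08684416 -0.04474196  0.25772643] [0.11268525 0.0448588  0.26543379]
top lid lean deg 7.570899679821651 92
top tab slope deg 5.159569805511144 328 [ 0.08815026 -0.04490072  0.25741638] [0.11296287 0.02541381 0.26844073]
dx dy dz [-0.0075  0.0008  0.0408] yaw 0.0007 now [ 0.6458 -0.0081  0.2908] -14.26 t 10.47
```

View pics/tab.png

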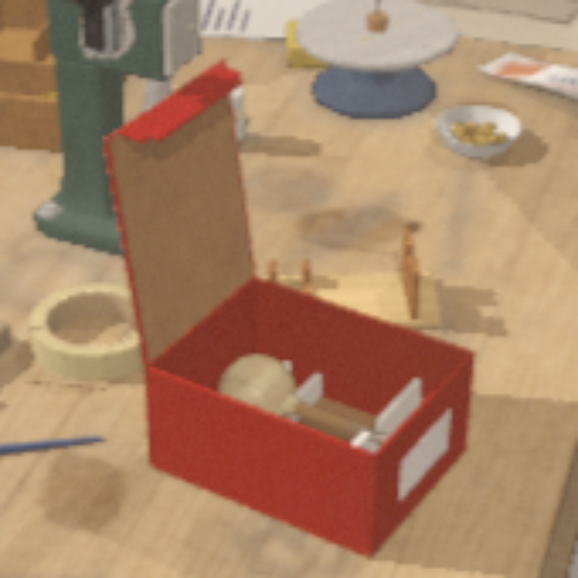

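Tab is folded inward and slopes 5° below horizontal, so φ≈1.8 (crop: tab at (180,110)). The bauble lies in the notches at (255,385). Now I'll swing the lid from behind.

```bash
python3 -m inch '[{"gripper":0.0,"dx":-0.004,"dy":0.001,"dz":0.02,"yaw":0},{"gripper":0.0,"dx":-0.006,"dy":0.001,"dz":0.04,"yaw":0},{"gripper":0.0,"dx":-0.008,"dy":0.001,"dz":0.041,"yaw":0},{"gripper":0.0,"dx":-0.02,"dy":0.001,"dz":0.041,"yaw":0},{"gripper":0.0,"dx":-0.035,"dy":0.001,"dz":0.041,"yaw":0},{"gripper":0.0,"dx":-0.05,"dy":0.001,"dz":0.041,"yaw":0},{"gripper":0.0,"dx":-0.063,"dy":0.001,"dz":0.043,"yaw":0},{"gripper":0.0,"dx":-0.076,"dy":0.001,"dz":0.044,"yaw":0},{"gripper":0.0,"dx":-0.09,"dy":0.001,"dz":0.045,"yaw":0},{"gripper":0.0,"dx":-0.102,"dy":0.001,"dz":0.047,"yaw":0},{"gripper":0.0,"dx":-0.102,"dy":0.001,"dz":0.047,"yaw":0},{"gripper":0.0,"dx":-0.102,"dy":0.001,"dz":0.047,"yaw":0}]'
python3 lid.py side | cut -c1-330
```

```text
clock: 11.47
tool_pos: [0.5474, 0.016, 0.2445]
eef_rot: [0.992, -0.124, 0.001, -0.0]
contact_force: [1.1, -1.6, 0.5]
opening: 0.0001
finger_force: 0.0
side -0.035 [(0.16, 0.0727, 0.071, 0.074, 18), (0.17, 0.07, 0.068, 0.073, 19), (0.18, 0.0676, 0.066, 0.069, 22), (0.19, 0.065, 0.063, 0.067, 23), (0.2, 0.0621, 0.061, 0.065, 16), (0.25, 0.0301, 0.021, 0.042, 78), (0.26, 0.043, 0.034, 0.05, 45), (0.29, 0.057, 0.055, 0.06, 20), (0.3, 0.0573, 0.055, 0.062, 26)]
side 0 [(0.2, 0.0623, 0.06, 0.064, 21), (0.21, 0.0595, 0.058, 0.061, 11), (0.24, 0.0724, 0.023, 0.079, 8), (0.25, 0.0334, 0.021, 0.075, 122), (0.26, 0.0487, 0.031, 0.075, 100), (0.27, 0.0624, 0.057, 0.074, 44), (0.28, 0.0573, 0.053, 0.076, 32), (0.29, 0.0577, 0.055, 0.08, 44), (0.3, 0.0565, 0.05, 0.076, 42)]
side 0.035 [(0.21, 0.0593, 0.057, 0.062, 24), (0.22, 0.0572, 0.054, 0.059, 23), (0.23, 0.0541, 0.053, 0.056, 19), (0.24, 0.0497, 0.022, 0.054, 11), (0.25, 0.0298, 0.021, 0.072, 92), (0.26, 0.0429, 0.034, 0.072, 56), (0.28, 0.0626, 0.057, 0.08, 9), (0.29, 0.0616, 0.055, 0.081, 36), (0.3, 0.0576, 0.053, 0.08, 43)]
ball 281 [0.0458 0.0017 0.0428]
stem z [(-0.06, [0.004, 0.0484], 5), (-0.04, [0.0023, 0.048], 7), (-0.02, [0.0034, 0.0476], 12), (0, [0.0034, 0.0463], 9)]
dx dy dz [ 0.0984 -0.0002 -0.0954] yaw 0.0006 now [0.548  0.0158 0.2444] -14.26 t 11.52
```

```bash
python3 -m inch '[{"gripper":0.0,"dx":-0.01,"dy":0,"dz":0.003,"yaw":0},{"gripper":0.0,"dx":-0.019,"dy":0,"dz":0.007,"yaw":0},{"gripper":0.0,"dx":-0.037,"dy":0,"dz":0.015,"yaw":0},{"gripper":0.0,"dx":-0.053,"dy":0,"dz":0.0255,"yaw":0},{"gripper":0.0,"dx":-0.068,"dy":0,"dz":0.038,"yaw":0},{"gripper":0.0,"dx":-0.081,"dy":0,"dz":0.0525,"yaw":0},{"gripper":0.0,"dx":-0.093,"dy":0,"dz":0.069,"yaw":0},{"gripper":0.0,"dx":-0.1015,"dy":0,"dz":0.086,"yaw":0},{"gripper":0.0,"dx":-0.1015,"dy":0,"dz":0.086,"yaw":0},{"gripper":0.0,"dx":-0.1015,"dy":0,"dz":0.086,"yaw":0}]'
python3 -c "
from h import *
from plant import *
R2=np.array([[np.cos(CA),np.sin(CA)],[-np.sin(CA),np.cos(CA)]]);C2=np.array([.4825,.0327])
c=get_image('side');P=cloud(c).reshape(-1,3);P[:,:2]=(P[:,:2]-C2)@R2.T
for a,b in((.03,.06),(-.06,-.03)):
  q=P[(P[:,1]>a)&(P[:,1]<b)&(P[:,2]>.06)&(P[:,2]<.25)&(P[:,0]>-.12)&(P[:,0]<.1)]
  print([(round(x,3),k[:,2].min().round(3),np.median(k[:,2]).round(3),k[:,2].max().round(3)) for x in np.arange(-.1,.09,.01) if len(k:=q[abs(q[:,0]-x)<.005])])
cv2.imwrite('pics/side5.png',cv2.resize(c['img'][130:270,260:430],None,fx=4,fy=4))
shift(car(-.049,0,.101),np.degrees(CA))"
```

```text
clock: 12.35
tool_pos: [0.4478, 0.0409, 0.1568]
eef_rot: [0.992, -0.124, -0.001, 0.0]
contact_force: [0.5, -0.4, 0.1]
opening: 0.0001
finger_force: 0.0
[(np.float64(-0.09), np.float64(0.06), np.float64(0.077), np.float64(0.091)), (np.float64(-0.08), np.float64(0.125), np.float64(0.129), np.float64(0.136)), (np.float64(-0.07), np.float64(0.123), np.float64(0.146), np.float64(0.156)), (np.float64(-0.06), np.float64(0.149), np.float64(0.15), np.float64(0.154)), (np.float64(-0.05), np.float64(0.146), np.float64(0.214), np.float64(0.249)), (np.float64(-0.04), np.float64(0.141), np.float64(0.227), np.float64(0.249)), (np.float64(-0.03), np.float64(0.137), np.float64(0.211), np.float64(0.25)), (np.float64(-0.02), np.float64(0.133), np.float64(0.137), np.float64(0.243)), (np.float64(-0.01), np.float64(0.13), np.float64(0.132), np.float64(0.134)), (np.float64(-0.0), np.float64(0.126), np.float64(0.129), np.float64(0.131)), (np.float64(0.01), np.float64(0.122), np.float64(0.124), np.float64(0.128)), (np.float64(0.02), np.float64(0.119), np.float64(0.121), np.float64(0.123)), (np.float64(0.03),
[... 1142 characters left out ...]
np.float64(0.01), np.float64(0.123), np.float64(0.124), np.float64(0.127)), (np.float64(0.02), np.float64(0.119), np.float64(0.121), np.float64(0.123)), (np.float64(0.03), np.float64(0.115), np.float64(0.118), np.float64(0.12)), (np.float64(0.04), np.float64(0.111), np.float64(0.114), np.float64(0.117)), (np.float64(0.05), np.float64(0.107), np.float64(0.109), np.float64(0.111)), (np.float64(0.06), np.float64(0.104), np.float64(0.105), np.float64(0.108)), (np.float64(0.07), np.float64(0.099), np.float64(0.102), np.float64(0.105)), (np.float64(0.08), np.float64(0.096), np.float64(0.098), np.float64(0.101))]
dx dy dz [-0.0138 -0.0003  0.0566] yaw 0.0005 now [0.4491 0.0409 0.1576] -14.27 t 12.4
```

View pics/side5.png

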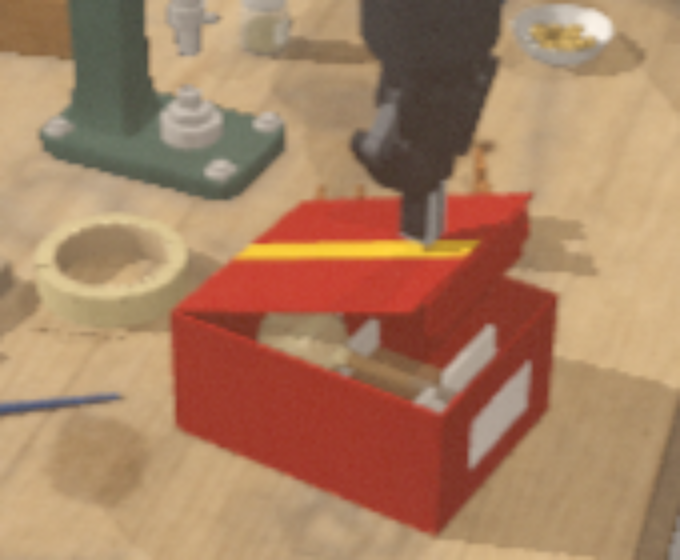

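The lid is at about 21° with its tab hanging inside the front wall (crop: tab at (470,290), wall rim at (500,320)). The bauble is undisturbed. Pressing shut.

```bash
python3 -m inch '[{"gripper":0.0,"dx":-0.005,"dy":0,"dz":0.01,"yaw":0},{"gripper":0.0,"dx":-0.008,"dy":0,"dz":0.018,"yaw":0},{"gripper":0.0,"dx":-0.011,"dy":0,"dz":0.028,"yaw":0},{"gripper":0.0,"dx":-0.0125,"dy":0,"dz":0.038,"yaw":0},{"gripper":0.0,"dx":-0.0135,"dy":0,"dz":0.048,"yaw":0},{"gripper":0.0,"dx":-0.014,"dy":0,"dz":0.054,"yaw":0},{"gripper":0.0,"dx":-0.014,"dy":0,"dz":0.057,"yaw":0},{"gripper":0.0,"dx":-0.014,"dy":0,"dz":0.0575,"yaw":0},{"gripper":0.0,"dx":-0.014,"dy":0,"dz":0.0575,"yaw":0}]'
```

```text
clock: 13.15
tool_pos: [0.4354, 0.0443, 0.1006]
eef_rot: [0.992, -0.124, -0.0, 0.0]
contact_force: [-4.6, 0.5, 12.3]
opening: -0.0002
finger_force: 6.4
```

```bash
python3 -m inch '[{"gripper":0.0,"dx":0,"dy":0,"dz":0,"yaw":0},{"gripper":0.0,"dx":0,"dy":0,"dz":-0.01,"yaw":0},{"gripper":0.0,"dx":0,"dy":0,"dz":-0.04,"yaw":0},{"gripper":0.0,"dx":0,"dy":0,"dz":-0.08,"yaw":0},{"gripper":0.0,"dx":0,"dy":0,"dz":-0.12,"yaw":0},{"gripper":0.0,"dx":0,"dy":0,"dz":-0.16,"yaw":0},{"gripper":0.0,"dx":0,"dy":0,"dz":-0.2,"yaw":0},{"gripper":0.0,"dx":0,"dy":0,"dz":-0.2,"yaw":0},{"gripper":0.0,"dx":0,"dy":0,"dz":-0.2,"yaw":0}]'
python3 -c "
from h import *
from plant import *
R2=np.array([[np.cos(CA),np.sin(CA)],[-np.sin(CA),np.cos(CA)]]);C2=np.array([.4825,.0327])
im=[]
for n in('side','wrist'):
  c=get_image(n);P=cloud(c,n=='wrist').reshape(-1,3);P[:,:2]=(P[:,:2]-C2)@R2.T
  q=P[(abs(P[:,1])<.05)&(P[:,2]>.06)&(P[:,2]<.13)&(P[:,0]>-.12)&(P[:,0]<.1)]
  print(n,[(round(float(x),3),float(np.median(k[:,2]).round(4)),float(k[:,2].max().round(3))) for x in np.arange(-.1,.09,.01) if len(k:=q[abs(q[:,0]-x)<.003])])
  im.append(cv2.resize(c['img'][150:270,280:420],(400,343)) if n=='side' else cv2.resize(c['img'],(400,343)))
cv2.imwrite('pics/end.png',np.hstack(im))
d=pickle.load(open('d0.pkl','rb'))['side']['img'];print('bystanders changed:')
s=get_image('side')['img'];df=cv2.absdiff(d,s).max(2)
for n,(a,b,u,v) in dict(mug=(280,350,300,375),jar=(270,315,185,225),tape=(180,212,265,302)).items(): print(n,df[a:b,u:v].mean(),(df[a:b,u:v]>40).sum())"
```

```text
clock: 13.9
tool_pos: [0.4369, 0.0444, 0.3026]
eef_rot: [0.992, -0.124, 0.003, -0.001]
contact_force: [0.0, 0.9, -0.8]
opening: -0.0004
finger_force: 0.0
side [(-0.09, 0.077, 0.093), (-0.08, 0.0904, 0.096), (-0.07, 0.0929, 0.096), (-0.06, 0.0933, 0.098), (-0.05, 0.0934, 0.097), (-0.04, 0.0937, 0.096), (-0.03, 0.0932, 0.096), (-0.02, 0.0933, 0.097), (-0.01, 0.0935, 0.097), (-0.0, 0.0933, 0.096), (0.01, 0.0936, 0.096), (0.02, 0.0934, 0.096), (0.03, 0.0936, 0.097), (0.04, 0.0938, 0.097), (0.05, 0.0934, 0.096), (0.06, 0.0936, 0.096), (0.07, 0.0937, 0.096), (0.08, 0.0935, 0.096)]
wrist [(-0.09, 0.0894, 0.092), (-0.08, 0.0932, 0.095), (-0.07, 0.0933, 0.096), (-0.06, 0.0932, 0.095), (-0.05, 0.0933, 0.096), (-0.04, 0.0932, 0.096), (-0.03, 0.0933, 0.096), (-0.02, 0.0932, 0.095), (-0.01, 0.0933, 0.096), (-0.0, 0.0933, 0.095), (0.01, 0.0933, 0.096), (0.02, 0.0933, 0.096), (0.03, 0.0933, 0.096), (0.04, 0.0933, 0.096), (0.05, 0.0932, 0.096), (0.06, 0.0933, 0.096), (0.07, 0.0932, 0.095), (0.08, 0.0932, 0.096)]
bystanders changed:
mug 8.577714285714286 0
jar 8.355555555555556 0
tape 13.53293918918919 62
```

View pics/end.png

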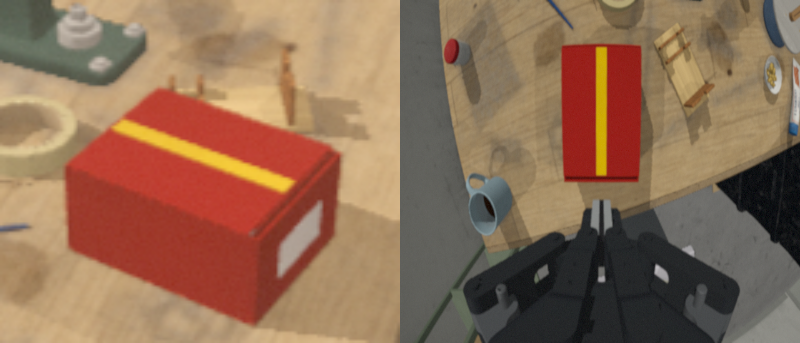

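The lid is flat at 93.3 mm along its whole length and its tab is inside the front wall. The mug and jar are unchanged. The tape shows only 62 changed pixels, from the lid no longer occluding or shading it. Handing in.

```bash
python3 -c "
from plant import *
print(hand_in())"
```

```text
the job is handed in; nothing more can be done
None
```

The job is handed in at about 14 s on the robot's clock: the bauble was seated in its notches when last seen before the lid closed, the lid is shut flat with its tab tucked behind the front wall, and the mug, jar and tape show no sign of having moved.

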